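Lock the centring plug into the pin-pressing fixture

ROBOT

A 6-joint arm with a two-finger parallel gripper is mounted at the origin on the work surface. World frame = base frame: x ahead of the robot, y to its left, z up, the work surface at z = 0. Lengths are in m, angles in rad, forces in N, time in s.
With the tool pointing down it reaches from about 0.25 to 0.775 m from the base axis. Payload 4 kg.
Tool frame: the origin (TCP) lies midway between the tips of the shut fingers; the grasp point (between the pads) lies 19 mm behind it (grip_point_offset is the distance from the TCP to the grasp point, in m); z points along the fingers, y is the line along which they close (so a half turn about z gives the same grasp; the last joint's range is limited). The gripper opens to 85 mm and grips with 20 to 120 N. Pads are 22 mm wide; open, the fingers measure 114 mm over their backs; the gripper's body (76 mm by 85 mm) begins 54 mm behind the grasp point. The pads swing forward as they close: fully open they stand 13 mm farther back than shut.
Start: joints at [1.027, 0.087, 1.371, -0, 1.684, -0.103], TCP at [0.235, 0.497, 0.209] pointing down, gripper open.
Joint ranges: [-3.1, 3.1], [-0.76, 2.03], [0.27, 2.55], [-1.08, 4.22], [0.17, 2.65], [-2.57, 2.57]. Speed limits (rad/s): [2.79, 2.79, 3.14, 3.14, 3.14, 3.14].

INTERFACE

Orientations are given as [roll, pitch, yaw] about the fixed x, y, z axes, in that order (R = Rz(yaw) Ry(pitch) Rx(roll)).
In Python, from plant import * gives the robot as it stands.
- The arm moves only by the tool arm_command, never from a script. Its argument "motion" is a list of rows, each an object of numbers: "grip": the opening, from -1 (shut) to 1 (fully open); "tx", "ty", "tz": the shift along the tool's x, y, z in m; "turn": the turn about the tool's z in rad. A call has 1 to 8 rows; each row shifts and turns the commanded pose from where the row before left it, along the tool's axes as they then stand; what a row does not reach is not made up. A row lasts 1/8 s, in which the tool goes at most 62.5 mm and 10.7 degrees, less where a joint would pass 70% of its speed; a pose out of reach is approached as far as the arm can. A call is refused whole if a number of a shift passes 0.0625 or a number of a turn 0.188, either way. A call with a gripper value outside its range is refused whole. The fingers move at their own pace and stop on an object; "force" is the grip in N (left out, the last holds). Time passes only in rows, so rows that do not move let the fingers close. It gives the time, the measured TCP pose, the force, the opening and the grip force at its end, in the units of the state.
- read_state(): the state, without advancing time (a new reading comes with each control period).
- snapshot(name): name is "scene" or "top" or "wrist"; returns the picture (400x640x3 uint8, red, green, blue); there is no depth.
- camera_params(name): a dict with "intrinsics" (3x3 intrinsics, pixels), "k1" (the pictures are not rectified: a ray, as slopes to the right and down, at radius r is drawn at 1 + k1 r^2 times it, then the intrinsics apply), "R" (3x3) and "t" (3): a world point X has camera coordinates R X + t; the wrist camera has in their place "T_tool_cam" (4x4, takes a point from camera to tool coordinates, whose origin is the TCP and whose axes are the flange's). Camera axes: x right, y down, z forward; pixel columns grow to the right and rows downward; lengths in m; the calibration is good to about 2 mm. A picture is of the moment at which its call begins: read the wrist's pose just before it. camera_params takes no time and is no camera call.
- hand_in(): hands the job in; it is judged then, once.
The state is a dict: "time_s": time; "joint_positions": joint angles; "joint_vel": joint speeds; "joint_efforts": joint torques, N m; "position": TCP position; "tool_rot": TCP orientation; "wrist_force": force on the tool from outside, world axes, zero at the start; "torque": the same for the moment, N m; "finger_gap": opening from 0.0 (shut) to 1.0 (fully open); "gripper_force": force on a finger pad.
Only numpy, scipy, OpenCV 4.12 (cv2) and the standard library are available. Lean on these libraries where they do the work, as an engineer would, in place of code of your own. Each camera call takes 0.05 s, during which the arm holds its last target. There are 200 camera calls.

TASK

Take the blue-headed centring plug out of its rack and lock it into the brass bayonet socket of the pin-pressing fixture: find the two slots with its lugs, press it down against the spring, turn it clockwise (seen from above) to the stop and let it come up into its notches, then let go. Never force it: push with no more than about 25 N and turn with no more than about half a newton metre. Leave the orange-headed plug and the two dark end plates where they are.

Things in the scene. Friction and masses are not known exactly. Their poses are not given: they have to be found in the camera images.
- plug: The blue-headed centring plug, about 0.2 kg, hanging upright in one of the two rack holes. Origin: centre of the underside of its shank, z up along its axis. Steel shank 24 mm in diameter, 0 to 31 mm up, its foot chamfered 4 mm. Aluminium flange 54 mm in diameter from 31 to 36 mm. The same after a half turn.
- plug_lugs (a point): Centre of the plug's two lugs, on its axis 11.5 mm above its origin. The lugs stand out along the plug's +x and -x, tips 38 mm apart, each 8 mm wide, 7 mm high (8 to 15 mm above the origin).
- plug_bar (a point): Centre of the plug's blue grip bar, on its axis 52 mm above its origin: 46 mm long along the plug's x (in line with the lugs), 12 mm thick along y, 32 mm high (36 to 68 mm above the origin). Pinch it across its thickness, from above.
- spare: A plug with an orange head and a thicker shank (34 mm) without lugs, the same flange and bar (also 68 mm high), hanging in the other rack hole. Stays where it is.
- rack: Fixed grey block, 85 mm (x) by 190 mm (y) by 45 mm high, origin at the centre of its underside. Two holes of 44 mm diameter at y = -50 and +50 mm; the plugs' flanges rest on its top.
- fixture: Fixed steel fixture, origin at the centre of its underside: base 170 x 170 mm, 22 mm high, a 130 x 130 mm frame to 48 mm (with 3 mm brass studs at its corners), and in the middle the brass bayonet ring, 75 mm across, its flat top 60 mm above the table. The ring can be set round in the fixture, with stiff friction (8 N m): where it stands is not measured.
- mouth (a point): Centre of the ring's top face; axes of the fixture, z up. Round bore, 27 mm in diameter. Two slots facing each other for the lugs, 11.5 mm wide, reaching to 42 mm across, in line with two white lines on the ring's top. They stand anywhere within 0.30 rad either way of the fixture's x axis: look by camera, or feel for them.
- slots (a point): 8 mm below the mouth: the plug's origin is here while its lugs rest on the ring's top, its shank already in the bore. Resting so with 3 to 6 N and turned slowly, the lugs drop in when within about 0.09 rad of the slots. Once in, the plug's origin is lower than this.
- plunger_top (a point): 14 mm below the mouth: top of the black sprung plunger in the bore, met by the plug's foot when the lugs are 6 mm into the slots. It pushes back with 5 N at first, 0.3 N more per mm, 10 N at full depth. A plug let go in the slots comes up to here.
- pressed (a point): 28 mm below the mouth: with the plug's origin here or lower its lugs are free to turn; at 31 mm the flange meets the ring, a hard stop. Pressed down it turns clockwise seen from above (the other way is blocked) with 0 to 0.3 N m, to a hard stop 0.96 rad from the slots. From 0.84 rad on (green dots on the ring at 0.91) it can rise into its notches.
- locked (a point): 23 mm below the mouth: the plug's origin when locked. Let up in its notches, the spring lifts it 5 mm from the pressed depth until its lugs meet the ledge (8 mm thick) from below. Let go short of the notches it stays lower.
- endplate_a: Dark round motor end plate lying on the table, 124 mm across, 8 mm thick, with six brass pins standing 10 mm above it. Origin: centre of its underside.
- endplate_b: Another end plate, the same.

How it is judged:
On the way:
1. the plug is pressed down in the socket far enough for its lugs to turn (origin over 27.2 mm below the mouth) (z of plug in the frame of mouth below -0.0272 m and horizontal distance between plug and mouth below 0.004 m), for 0.1 s.
At the end, for the whole second after the job is handed in: The plug rests locked in its notches: its origin 20.8 to 25.2 mm below the mouth and within 4 mm of its axis, upright within 0.06 rad, at rest and let go; the orange-headed plug and both end plates are within 25 mm of where they were (z of plug in the frame of mouth between -0.0252 and -0.0208 m and horizontal distance between plug and mouth below 0.004 m and angle between plug's own z axis and vertical below 0.06 rad and linear speed of plug below 0.01 m/s and distance of each of spare, endplate_a, endplate_b from where it was at the start of the episode below 0.025 m); the robot touches nothing.
It fails at once if the plug is forced against the fixture with more than 60 N (contact force between plug and fixture above 60 N).
It fails at once if the orange-headed plug or an end plate is moved 25 mm or more (distance of any of spare, endplate_a, endplate_b from where it was at the start of the episode above 0.025 m).
It also fails if it takes over 69 s, if anything falls off the work surface, if the arm or the gripper's body presses on something with over 40 N, if the wrist force passes 120 N, or if a joint passes its speed limit or range.

## Working session

There is one attempt and no reset: what is moved stays moved. The work goes in short steps, Python scripts to look and compute and a tool call to move; the robot and the scene stay as the last step left them, time stands still between calls to the robot, and variables do not carry over. Pictures are saved under pics/ and viewed, at most 10 in all, crops included, and the job is handed in when it is done.

Besides the shell and the picture viewer there is one more tool, called after "Call:" as a command line: name --argument value ..., lists and objects as JSON in quotes. arm_command: Moves the arm, as the interface text tells. Its arguments: {"type":"object","properties":{"motion":{"type":"array"},"force":{"type":"number"}},"required":["motion"]}

```bash
ls; mkdir -p pics; cat > h.py <<'E'
from plant import *
import numpy as np, cv2
from scipy.spatial.transform import Rotation as Ro
def ray(name,px,st=None):
    c=camera_params(name);K=np.array(c["intrinsics"]);D=np.array([c["k1"],0,0,0,0.])
    # r is undistorted slope radius -> OpenCV model
    p=cv2.undistortPoints(np.array([[px]],float),K,D)[0,0]
    d=np.array([p[0],p[1],1.])
    if name=="wrist":
        T=np.array(c["T_tool_cam"]);R=Ro.from_euler('xyz',st["tool_rot"]).as_matrix()
        o=R@T[:3,3]+np.array(st["position"]);return o,R@T[:3,:3]@d
    R=np.array(c["R"]);t=np.array(c["t"]);return -R.T@t,R.T@d
def onz(name,px,z,st=None):
    o,d=ray(name,px,st);return o+d*(z-o[2])/d[2]
def save(name,fn):
    im=np.array(snapshot(name));cv2.imwrite("pics/"+fn,cv2.cvtColor(im,cv2.COLOR_RGB2BGR));return im
E
python3 - <<'E'
from h import *
s=read_state();print(s)
a=save("top","top0.png");b=save("scene","scene0.png")
print(camera_params("top"),camera_params("wrist"))
hsv=cv2.cvtColor(a,cv2.COLOR_RGB2HSV)
for n,lo,hi in[("blue",(100,120,60),(125,255,255)),("orange",(5,150,120),(18,255,255)),("brass",(18,80,80),(32,255,255))]:
    m=cv2.inRange(hsv,lo,hi)
    k,l,st,c=cv2.connectedComponentsWithStats(m)
    for i in range(1,k):
        if st[i,4]>60: print(n,st[i],c[i],onz("top",c[i],{"blue":.082,"orange":.082,"brass":.06}[n]).round(4))
E
```

```text
pics
{'time_s': 0.0, 'joint_positions': array([ 1.02689796e+00,  8.79867428e-02,  1.37230605e+00,  1.08397500e-05,
        1.68362188e+00, -1.03075684e-01]), 'joint_vel': array([ 0.00061531, -0.00029835, -0.00054248,  0.00060447, -0.00054024,
       -0.00110981]), 'joint_efforts': array([-5.66735944e-04, -3.51852679e+01, -3.13276899e+01, -3.28983888e-04,
        1.07093062e-02, -5.55702684e-06]), 'position': array([0.23436753, 0.49693449, 0.20759559]), 'tool_rot': array([-3.13928407e+00, -2.49635602e-04,  2.70077089e+00]), 'wrist_force': array([ 0.03939   , -0.59779817,  0.11548809]), 'torque': array([-0.0167947 ,  0.05874037, -0.016212  ]), 'gripper_force': 0.0, 'finger_gap': 0.9996831272232679}
{'intrinsics': array([[480.11818319,   0.        , 315.94734464],
       [  0.        , 480.11818319, 203.37701011],
       [  0.        ,   0.        ,   1.        ]]), 'k1': -0.06955698961053343, 'R': array([[ 2.01503476e-03, -9.99997817e-01, -5.53405497e-04],
       [-9.88395715e-01, -1.90759968e-03, -1.51889008e-01],
       [ 1.51887621e-01,  8.53045254e-04, -9.88397401e-01]]), 't': arra
[... 211 characters left out ...]
), 'k1': -0.06300180775786933, 'T_tool_cam': array([[ 9.09574132e-04, -9.64518074e-01, -2.64015258e-01,
         6.67740322e-02],
       [ 9.99999582e-01,  8.52909575e-04,  3.29250103e-04,
        -6.50167640e-04],
       [-9.23865341e-05, -2.64015448e-01,  9.64518447e-01,
        -1.63977646e-01],
       [ 0.00000000e+00,  0.00000000e+00,  0.00000000e+00,
         1.00000000e+00]])}
blue [ 49  68  74  51 894] [87.29418345 99.46532438] [0.7836 0.6038 0.082 ]
brass [ 69  77  12  12 108] [74.30555556 82.47222222] [0.8491 0.6626 0.06  ]
brass [312 159  25  25 417] [324.05755396 170.9736211 ] [ 0.5638 -0.1218  0.06  ]
brass [ 89 205  72  29 486] [124.80246914 219.17283951] [0.4175 0.4694 0.06  ]
```

View pics/top0.png

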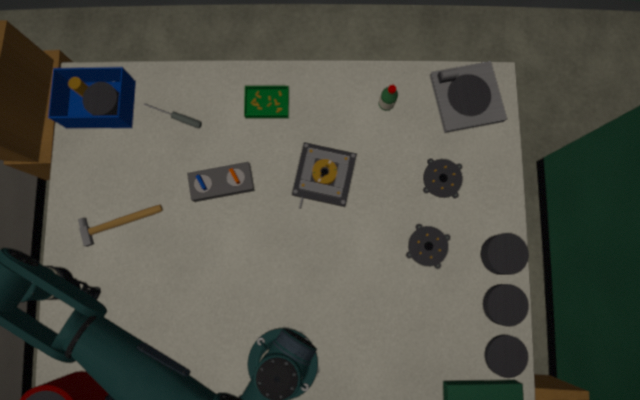

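The top view shows the rack with the blue bar at about (201,183) and the orange one at (235,177). The fixture ring is at (324,171), and the end plates are at (443,178) and (428,246).

```bash
python3 - <<'E'
from h import *
s=read_state()
a=cv2.cvtColor(cv2.imread("pics/top0.png"),cv2.COLOR_BGR2HSV)
for n,box,lo,hi,z in[("blue",(185,160,260,205),(100,90,50),(130,255,255),.075),("orange",(185,160,260,205),(3,110,90),(20,255,255),.075),("ring",(300,150,350,195),(18,80,80),(32,255,255),.06)]:
    m=cv2.inRange(a,lo,hi);q=np.zeros_like(m);x0,y0,x1,y1=box;q[y0:y1,x0:x1]=m[y0:y1,x0:x1]
    p=cv2.findNonZero(q)[:,0].astype(float);c=(p.min(0)+p.max(0))/2
    w=np.array([onz("top",v,z)[:2] for v in p]);u,S,V=np.linalg.svd(w-w.mean(0))
    print(n,len(p),c,onz("top",c,z).round(4),"dir",np.arctan2(V[0,1],V[0,0]))
g=lambda px,z:onz("top",px,z).round(4)
print("frame corners studs approx",g((307,145),.048),g((356,153),.048))
print("tool R",Ro.from_euler('xyz',s["tool_rot"]).as_matrix().round(3))
E
```

```text
blue 66 [200.5 182. ] [0.5269 0.2429 0.075 ] dir -2.612258910983242
orange 67 [233.5 175. ] [0.548  0.1457 0.075 ] dir -2.635285827950769
ring 443 [324.5 171.5] [ 0.5622 -0.1231  0.06  ] dir -1.3240713450998074
frame corners studs approx [ 0.647  -0.0703  0.048 ] [ 0.6224 -0.2187  0.048 ]
tool R [[-0.904  0.427 -0.001]
 [ 0.427  0.904 -0.002]
 [ 0.    -0.002 -1.   ]]
```

Call:
arm_command --motion '[{"tx":-0.0467,"ty":-0.0131,"grip":0.2},{"tx":-0.0467,"ty":-0.0131,"grip":0.2},{"tx":-0.0467,"ty":-0.0131,"grip":0.2},{"tx":-0.0467,"ty":-0.0131,"grip":0.2},{"tx":-0.0467,"ty":-0.0131,"grip":0.2},{"tx":-0.0467,"ty":-0.0131,"grip":0.2},{"tx":-0.0467,"ty":-0.0131,"grip":0.2},{"tx":-0.0467,"ty":-0.0131,"grip":0.2}]'

```text
invalid input at $.motion[0]: expected keys grip, tx, ty, tz, turn
```

Call:
arm_command --motion '[{"turn":-0.16},{"turn":-0.16},{"turn":-0.16},{"turn":-0.16},{"turn":-0.16},{"turn":-0.16},{"turn":0},{"turn":0}]'

```text
invalid input at $.motion[0]: expected keys grip, tx, ty, tz, turn
```

```bash
cat >> h.py <<'E'
def blob(im,lo,hi,z,st,name="wrist"):
    m=cv2.inRange(cv2.cvtColor(im,cv2.COLOR_RGB2HSV),lo,hi)
    k,l,s,c=cv2.connectedComponentsWithStats(m);i=1+np.argmax(s[1:,4])
    cn=cv2.findContours((l==i).astype(np.uint8),0,2)[0][0]
    w=np.float32([onz(name,p[0],z,st)[:2]*1000 for p in cn.astype(float)])
    return s[i],c[i],cv2.minAreaRect(w)
E
python3 - <<'E'
from h import *
s=read_state();im=save("wrist","w1.png")
print(s["time_s"],s["position"],s["tool_rot"],s["finger_gap"],s["joint_positions"].round(2))
print(blob(im,(100,90,50),(130,255,255),.082,s))
E
```

```text
0.1 [0.23438388 0.49698562 0.20771923] [-3.13950723e+00 -2.34587991e-04  2.70081380e+00] 1.0038944347282384 [ 1.03  0.09  1.37  0.    1.68 -0.1 ]Traceback (most recent call last):
  File "<stdin>", line 4, in <module>
  File "h.py", line 19, in blob
    k,l,s,c=cv2.connectedComponentsWithStats(m);i=1+np.argmax(s[1:,4])
                                                    ~~~~~~~~~^^^^^^^^^
    return _wrapfunc(a, 'argmax', axis=axis, out=out, **kwds)
    return bound(*args, **kwds)
ValueError: attempt to get argmax of an empty sequence
```

View pics/w1.png

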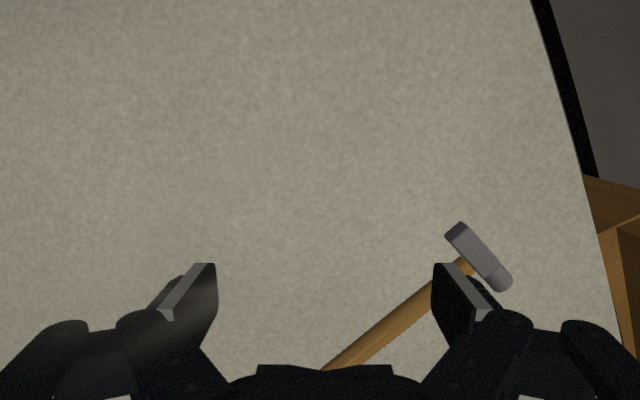

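The wrist picture shows only the open fingers (rows 260 and below) and the hammer. The moves were refused because every key is required, so I'm resending them.

Call:
arm_command --motion '[{"tx":-0.0467,"ty":-0.0131,"tz":0,"turn":0,"grip":0.2},{"tx":-0.0467,"ty":-0.0131,"tz":0,"turn":0,"grip":0.2},{"tx":-0.0467,"ty":-0.0131,"tz":0,"turn":0,"grip":0.2},{"tx":-0.0467,"ty":-0.0131,"tz":0,"turn":0,"grip":0.2},{"tx":-0.0467,"ty":-0.0131,"tz":0,"turn":0,"grip":0.2},{"tx":-0.0467,"ty":-0.0131,"tz":0,"turn":0,"grip":0.2},{"tx":-0.0467,"ty":-0.0131,"tz":0,"turn":0,"grip":0.2},{"tx":-0.0467,"ty":-0.0131,"tz":0,"turn":0,"grip":0.2}]'

```text
time_s: 1.15
position: [0.5287, 0.242, 0.2084]
tool_rot: [-3.141, -0.001, 2.701]
wrist_force: [0.3, -0.3, 0.5]
finger_gap: 0.597
gripper_force: 0.0
```

Call:
arm_command --motion '[{"tx":0,"ty":0,"tz":0,"turn":-0.16,"grip":0.2},{"tx":0,"ty":0,"tz":0,"turn":-0.16,"grip":0.2},{"tx":0,"ty":0,"tz":0,"turn":-0.16,"grip":0.2},{"tx":0,"ty":0,"tz":0,"turn":-0.16,"grip":0.2},{"tx":0,"ty":0,"tz":0,"turn":-0.16,"grip":0.2},{"tx":0,"ty":0,"tz":0,"turn":-0.16,"grip":0.2},{"tx":0,"ty":0,"tz":0,"turn":0,"grip":0.2},{"tx":0,"ty":0,"tz":0,"turn":0,"grip":0.2}]'

```text
time_s: 2.15
position: [0.5277, 0.2432, 0.2086]
tool_rot: [3.141, -0.0, -2.625]
wrist_force: [-0.2, -0.3, 0.5]
finger_gap: 0.599
gripper_force: 0.0
```

```bash
python3 - <<'E'
from h import *
s=read_state();im=save("wrist","w2.png")
print(s["time_s"],s["position"],s["tool_rot"],s["finger_gap"],s["joint_positions"].round(2))
print(blob(im,(100,90,50),(130,255,255),.082,s))
E
```

```text
2.15 [0.52773467 0.24324804 0.20856164] [ 3.14143076e+00 -4.18898306e-04 -2.62458170e+00] 0.5986074679110277 [ 0.33  0.16  1.29  0.    1.69 -1.75]
(array([316, 163,  15,  58, 781], dtype=int32), array([323.35595391, 191.20102433]), ((527.1644287109375, 241.88424682617188), (48.4029541015625, 11.327831268310547), 28.172468185424805))
```

View pics/w2.png

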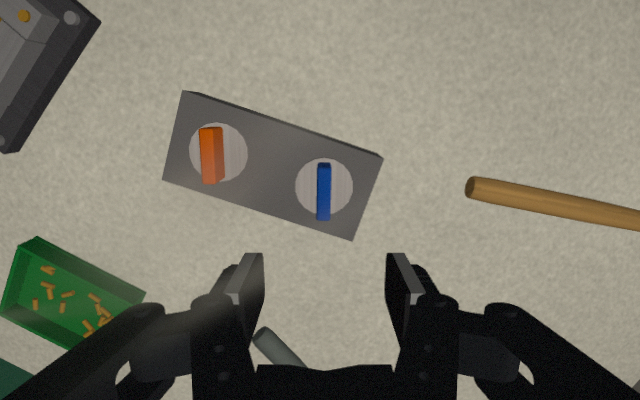

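The blue bar is centred at (323,191), its foot is at row 218, and it points straight up the image. I'll correct slightly and descend.

Call:
arm_command --motion '[{"tx":0.0012,"ty":-0.001,"tz":0.02,"turn":0.025,"grip":0.2},{"tx":0,"ty":0,"tz":0.03,"turn":0,"grip":0},{"tx":0,"ty":0,"tz":0.03,"turn":0,"grip":0},{"tx":0,"ty":0,"tz":0.03,"turn":0,"grip":0},{"tx":0,"ty":0,"tz":0.025,"turn":0,"grip":0},{"tx":0,"ty":0,"tz":0.014,"turn":0,"grip":0},{"tx":0,"ty":0,"tz":0.003,"turn":0,"grip":0},{"tx":0,"ty":0,"tz":0,"turn":0,"grip":0}]'

```text
time_s: 3.2
position: [0.5279, 0.242, 0.0577]
tool_rot: [-3.141, 0.002, -2.648]
wrist_force: [0.6, -0.2, -0.6]
finger_gap: 0.495
gripper_force: 0.0
```

Call:
arm_command --motion '[{"tx":0,"ty":0,"tz":0,"turn":0,"grip":-1},{"tx":0,"ty":0,"tz":0,"turn":0,"grip":-1},{"tx":0,"ty":0,"tz":0,"turn":0,"grip":-1},{"tx":0,"ty":0,"tz":0,"turn":0,"grip":-1},{"tx":0,"ty":0,"tz":0,"turn":0,"grip":-1},{"tx":0,"ty":0,"tz":0,"turn":0,"grip":-1}]' --force 60

```text
time_s: 3.95
position: [0.5279, 0.2423, 0.0581]
tool_rot: [3.141, 0.002, -2.647]
wrist_force: [-1.8, 1.9, 5.0]
finger_gap: 0.092
gripper_force: 59.3
```

Call:
arm_command --motion '[{"tx":0,"ty":0,"tz":-0.01,"turn":0,"grip":-1},{"tx":0,"ty":0,"tz":-0.03,"turn":0,"grip":-1},{"tx":0,"ty":0,"tz":-0.04,"turn":0,"grip":-1},{"tx":0,"ty":0,"tz":-0.04,"turn":0,"grip":-1},{"tx":0,"ty":0,"tz":-0.01,"turn":0,"grip":-1},{"tx":0,"ty":0,"tz":0,"turn":0,"grip":-1}]'

```text
time_s: 4.7
position: [0.5272, 0.2416, 0.1862]
tool_rot: [-3.141, -0.001, -2.648]
wrist_force: [0.2, 0.6, -2.9]
finger_gap: 0.09
gripper_force: 59.0
```

Call:
arm_command --motion '[{"tx":0.011,"ty":-0.0476,"tz":0,"turn":0,"grip":-1},{"tx":0.011,"ty":-0.0476,"tz":0,"turn":0,"grip":-1},{"tx":0.011,"ty":-0.0476,"tz":0,"turn":0,"grip":-1},{"tx":0.011,"ty":-0.0476,"tz":0,"turn":0,"grip":-1},{"tx":0.011,"ty":-0.0476,"tz":0,"turn":0,"grip":-1},{"tx":0.011,"ty":-0.0476,"tz":0,"turn":0,"grip":-1},{"tx":0.011,"ty":-0.0476,"tz":0,"turn":0,"grip":-1},{"tx":0.011,"ty":-0.0476,"tz":0,"turn":0,"grip":-1}]'

```text
time_s: 5.7
position: [0.6293, -0.1364, 0.1829]
tool_rot: [3.137, -0.004, -2.647]
wrist_force: [0.2, 0.8, -1.6]
finger_gap: 0.094
gripper_force: 59.0
```

Call:
arm_command --motion '[{"tx":0,"ty":0,"tz":0,"turn":0.165,"grip":-1},{"tx":0,"ty":0,"tz":0,"turn":0.165,"grip":-1},{"tx":0,"ty":0,"tz":0,"turn":0.165,"grip":-1},{"tx":0,"ty":0,"tz":0,"turn":0.165,"grip":-1},{"tx":0,"ty":0,"tz":0,"turn":0,"grip":-1},{"tx":0,"ty":0,"tz":0,"turn":0,"grip":-1}]'

```text
time_s: 6.45
position: [0.6297, -0.135, 0.1848]
tool_rot: [3.141, -0.003, 2.978]
wrist_force: [-0.4, 0.1, -1.7]
finger_gap: 0.097
gripper_force: 59.1
```

```bash
python3 - <<'E'
from h import *
s=read_state();im=save("wrist","w3.png")
print(s["time_s"],s["position"],s["tool_rot"],s["finger_gap"],s["wrist_force"],s["torque"])
print(blob(im,(100,90,50),(130,255,255),s["position"][2]+.024,s))
E
```

```text
6.45 [ 0.62974787 -0.13498625  0.18480436] [ 3.14111051 -0.00325161  2.978062  ] 0.0969393128407616 [-0.44145862  0.10273347 -1.73095683] [ 0.01426888  0.09077803 -0.04697861]
(array([ 311,  206,   28,  114, 2495], dtype=int32), array([324.14108216, 259.26813627]), ((626.330810546875, -134.83560180664062), (11.216079711914062, 51.6756706237793), 80.66322326660156))
```

View pics/w3.png

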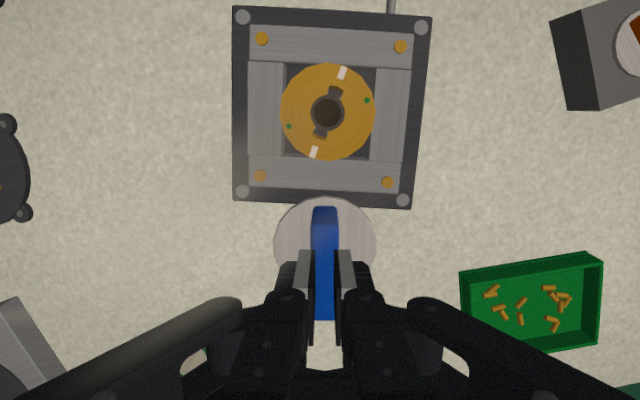

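The ring is at about (327,112), with white lines at (342,72) and (313,151) and green dots at (366,100) and (289,126). The slots lie along the white lines.

```bash
cat > ring.py <<'E'
from h import *
def ring(im,s):
    hsv=cv2.cvtColor(im,cv2.COLOR_RGB2HSV)
    m=cv2.inRange(hsv,(15,90,70),(32,255,255))
    k,l,st,c=cv2.connectedComponentsWithStats(m);i=1+np.argmax(st[1:,4])
    cn=cv2.findContours((l==i).astype(np.uint8),0,2)[0];cn=max(cn,key=cv2.contourArea)
    h=cv2.convexHull(cn)
    w=np.float32([onz("wrist",p[0],.06,s)[:2]*1000 for p in h.astype(float)])
    (cx,cy),r=cv2.minEnclosingCircle(w)
    M=np.zeros_like(m);cv2.fillPoly(M,[h],255)
    wh=cv2.inRange(hsv,(0,0,150),(179,70,255))&M
    k,l,st,c=cv2.connectedComponentsWithStats(wh);o=np.argsort(-st[1:,4])[:2]+1
    P=[onz("wrist",c[j],.06,s)[:2]*1000 for j in o];d=P[0]-P[1]
    return (cx,cy),r,cv2.fitEllipse(w)[:2],[st[j,4] for j in o],P,np.arctan2(d[1],d[0])
E
python3 - <<'E'
from ring import *
s=read_state();s["position"]=np.array([.6297479,-.1349863,.1848044]);s["tool_rot"]=[3.14111,-.00325,2.97806]
im=cv2.cvtColor(cv2.imread("pics/w3.png"),cv2.COLOR_BGR2RGB)
r=ring(im,s);print(r, "mid of lines",(r[4][0]+r[4][1])/2)
R=Ro.from_euler('xyz',s["tool_rot"]).as_matrix()
for p,z in[((324,206),.024),((325,196.5),-.008),((274,245),-.008),((376,245),-.008)]:
    print(p,(R.T@(onz("wrist",p,s["position"][2]+z,s)-s["position"])).round(4))
for t in(read_state(),):print(t["position"],t["joint_positions"].round(3))
E
```

```text
((565.9632568359375, -122.40493774414062), 37.787227630615234, ((565.9614868164062, -122.55479431152344), (74.6308822631836, 74.84676361083984)), [np.int32(75), np.int32(69)], [array([ 538.19042074, -106.86829661]), array([ 593.76536461, -138.31602805])], np.float64(2.6266531774521034)) mid of lines [ 565.97789267 -122.59216233]
(324, 206) [ 0.0293 -0.0006 -0.0239]
(325, 196.5) [ 0.0255 -0.0001  0.0081]
(274, 245) [ 0.0001 -0.0261  0.008 ]
(376, 245) [0.0002 0.0259 0.008 ]
[ 0.62996515 -0.13502046  0.18535776] [-0.299  0.305  1.161  0.     1.677 -1.706]
```

```bash
python3 - <<'E'
from ring import *
s=read_state();s["position"]=np.array([.6297479,-.1349863,.1848044]);s["tool_rot"]=[3.14111,-.00325,2.97806]
im=cv2.imread("pics/w3.png");g=cv2.GaussianBlur(cv2.cvtColor(im,cv2.COLOR_BGR2HSV),(3,3),0)
c0=np.array([325,247.]);pts=[]
gr=cv2.GaussianBlur(im.astype(np.float32).sum(2)/3,(0,0),1)
for a in np.deg2rad(np.r_[180:215:3,255:258:3,283:286:3,325:361:3]):
    rr=np.arange(43,60,.25);xy=c0+rr[:,None]*[np.cos(a),np.sin(a)]
    v=cv2.remap(gr,np.float32(xy[:,0])[None],np.float32(xy[:,1])[None],1)[0]
    j=np.argmin(np.gradient(v)) if True else 0
    pts.append(xy[j])
pts=np.array(pts);print(np.linalg.norm(pts-c0,axis=1).round(1))
R=Ro.from_euler('xyz',s["tool_rot"]).as_matrix()
from scipy.optimize import least_squares
for z in(-.004,-.008,-.012,-.016):
    q=np.array([(R.T@(onz("wrist",p,s["position"][2]+z,s)-s["position"]))[:2] for p in pts])*1000
    f=least_squares(lambda u:np.hypot(*(q-u[:2]).T)-u[2],[0,0,27],loss="soft_l1");print(z,f.x.round(2))
E
```

```text
[56.5 55.7 43.5 51.3 50.5 50.3 49.7 50.  50.  50.7 51.  50.7 50.2 51.
 50.3 55.  55.2 55.3 59.7 47.  46.5 45.3 55.7 58.2 43.5 55.2]
-0.004 [ 0.1   0.76 26.2 ]
-0.008 [-1.49  0.8  26.83]
-0.012 [-3.08  0.84 27.46]
-0.016 [-4.67  0.88 28.09]
```

```bash
python3 -c "
import cv2;a=cv2.imread('pics/w3.png')[185:330,250:400];cv2.imwrite('pics/c3.png',cv2.resize(a,None,fx=4,fy=4,interpolation=2))"
```

```text
(no output)
```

View pics/c3.png

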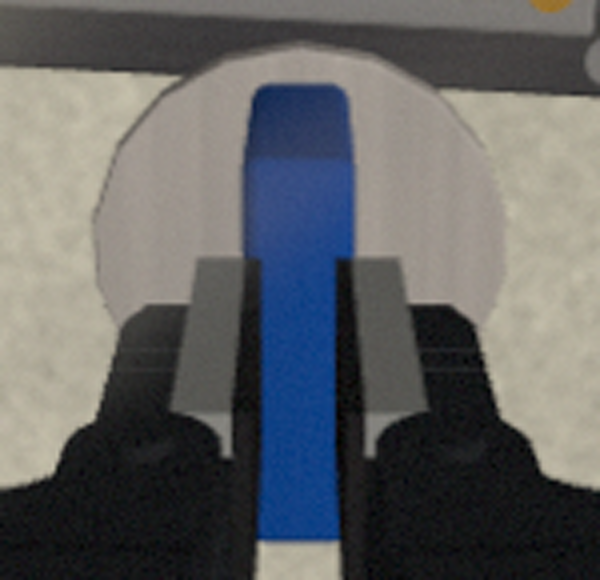

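Call:
arm_command --motion '[{"tx":0.0167,"ty":0.0006,"tz":0,"turn":0,"grip":-1},{"tx":0.0167,"ty":0.0006,"tz":0,"turn":0,"grip":-1},{"tx":0.0167,"ty":0.0006,"tz":0,"turn":0,"grip":-1},{"tx":0.0167,"ty":0.0005,"tz":0,"turn":0,"grip":-1},{"tx":0,"ty":0,"tz":0.02,"turn":0.117,"grip":-1},{"tx":0,"ty":0,"tz":0.025,"turn":0.117,"grip":-1},{"tx":0,"ty":0,"tz":0.02,"turn":0.117,"grip":-1},{"tx":0,"ty":0,"tz":0,"turn":0,"grip":-1}]' --force 80

```text
time_s: 7.5
position: [0.5633, -0.1213, 0.1194]
tool_rot: [-3.141, -0.005, 2.627]
wrist_force: [-0.5, -0.1, -1.5]
finger_gap: 0.074
gripper_force: 78.5
```

```bash
python3 - <<'E'
from ring import *
s=read_state();im=save("wrist","w4.png");save("scene","s4.png")
print(s["time_s"],s["position"],s["tool_rot"],s["wrist_force"],s["torque"])
E
```

```text
7.5 [ 0.56331884 -0.12134128  0.11937643] [-3.14059644 -0.00502828  2.62723763] [-0.47588193 -0.09963713 -1.50701929] [ 0.01751284  0.0016754  -0.01246606]
```

View pics/w4.png

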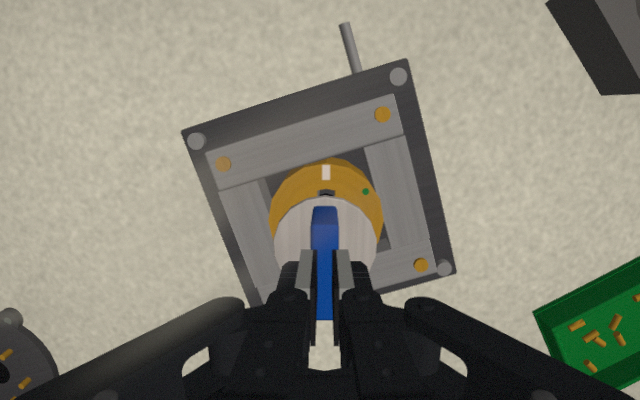

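The white line at (326,172) and the slot at (326,192) are in line with the bar at (324.5,210), so the alignment is within a millimetre. Lowering gently.

Call:
arm_command --motion '[{"tx":-0.001,"ty":0.0005,"tz":0.004,"turn":0,"grip":-1},{"tx":0,"ty":0,"tz":0.004,"turn":0,"grip":-1},{"tx":0,"ty":0,"tz":0.004,"turn":0,"grip":-1},{"tx":0,"ty":0,"tz":0.003,"turn":0,"grip":-1},{"tx":0,"ty":0,"tz":0.001,"turn":0,"grip":-1},{"tx":0,"ty":0,"tz":0,"turn":0,"grip":-1}]'

```text
time_s: 8.35
position: [0.566, -0.1219, 0.1057]
tool_rot: [3.142, -0.0, 2.625]
wrist_force: [-0.5, -0.4, -2.3]
finger_gap: 0.074
gripper_force: 78.5
```

Call:
arm_command --motion '[{"tx":0,"ty":0,"tz":0.0015,"turn":0,"grip":-1},{"tx":0,"ty":0,"tz":0.0015,"turn":0,"grip":-1},{"tx":0,"ty":0,"tz":0,"turn":0,"grip":-1}]'

```text
time_s: 8.72
position: [0.566, -0.1219, 0.1026]
tool_rot: [3.142, -0.0, 2.625]
wrist_force: [0.1, 0.3, -2.7]
finger_gap: 0.072
gripper_force: 78.5
```

Call:
arm_command --motion '[{"tx":0,"ty":0,"tz":0.0015,"turn":0,"grip":-1},{"tx":0,"ty":0,"tz":0.0015,"turn":0,"grip":-1},{"tx":0,"ty":0,"tz":0,"turn":0,"grip":-1}]'

```text
time_s: 9.1
position: [0.5659, -0.1219, 0.0996]
tool_rot: [-3.142, -0.0, 2.625]
wrist_force: [0.8, 0.4, -2.6]
finger_gap: 0.075
gripper_force: 78.5
```

Call:
arm_command --motion '[{"tx":0,"ty":0,"tz":0.0015,"turn":0,"grip":-1},{"tx":0,"ty":0,"tz":0.0015,"turn":0,"grip":-1},{"tx":0,"ty":0,"tz":0,"turn":0,"grip":-1}]'

```text
time_s: 9.48
position: [0.5659, -0.1219, 0.0966]
tool_rot: [3.142, -0.0, 2.625]
wrist_force: [-0.3, -0.3, -2.2]
finger_gap: 0.07
gripper_force: 78.5
```

Call:
arm_command --motion '[{"tx":0,"ty":0,"tz":0.001,"turn":0,"grip":-1},{"tx":0,"ty":0,"tz":0.001,"turn":0,"grip":-1},{"tx":0,"ty":0,"tz":0,"turn":0,"grip":-1}]'

```text
time_s: 9.85
position: [0.566, -0.1219, 0.0946]
tool_rot: [3.142, -0.0, 2.625]
wrist_force: [0.2, -0.1, -3.0]
finger_gap: 0.076
gripper_force: 78.5
```

Call:
arm_command --motion '[{"tx":0,"ty":0,"tz":0.001,"turn":0,"grip":-1},{"tx":0,"ty":0,"tz":0.001,"turn":0,"grip":-1},{"tx":0,"ty":0,"tz":0,"turn":0,"grip":-1}]'

```text
time_s: 10.22
position: [0.566, -0.1219, 0.0926]
tool_rot: [3.142, -0.0, 2.625]
wrist_force: [1.1, 0.7, -2.6]
finger_gap: 0.073
gripper_force: 78.5
```

Call:
arm_command --motion '[{"tx":0,"ty":0,"tz":0.001,"turn":0,"grip":-1},{"tx":0,"ty":0,"tz":0.001,"turn":0,"grip":-1},{"tx":0,"ty":0,"tz":0,"turn":0,"grip":-1}]'

```text
time_s: 10.6
position: [0.566, -0.1219, 0.0907]
tool_rot: [3.142, -0.0, 2.625]
wrist_force: [1.1, -0.2, -2.6]
finger_gap: 0.077
gripper_force: 78.5
```

Call:
arm_command --motion '[{"tx":0,"ty":0,"tz":0.001,"turn":0,"grip":-1},{"tx":0,"ty":0,"tz":0.001,"turn":0,"grip":-1},{"tx":0,"ty":0,"tz":0,"turn":0,"grip":-1}]'

```text
time_s: 10.98
position: [0.5666, -0.1221, 0.09]
tool_rot: [3.141, 0.002, 2.625]
wrist_force: [-0.7, 0.6, 3.6]
finger_gap: 0.073
gripper_force: 80.6
```

Call:
arm_command --motion '[{"tx":0,"ty":0,"tz":0.001,"turn":0,"grip":-1},{"tx":0,"ty":0,"tz":0.001,"turn":0,"grip":-1},{"tx":0,"ty":0,"tz":0,"turn":0,"grip":-1}]'

```text
time_s: 11.35
position: [0.5663, -0.1219, 0.0869]
tool_rot: [3.141, 0.0, 2.625]
wrist_force: [-1.1, -0.0, 3.5]
finger_gap: 0.073
gripper_force: 80.6
```

Call:
arm_command --motion '[{"tx":0,"ty":0,"tz":0.002,"turn":0,"grip":-1},{"tx":0,"ty":0,"tz":0.002,"turn":0,"grip":-1},{"tx":0,"ty":0,"tz":0.002,"turn":0,"grip":-1},{"tx":0,"ty":0,"tz":0.002,"turn":0,"grip":-1},{"tx":0,"ty":0,"tz":0.001,"turn":0,"grip":-1},{"tx":0,"ty":0,"tz":0,"turn":0,"grip":-1}]'

```text
time_s: 12.1
position: [0.5664, -0.122, 0.0783]
tool_rot: [3.141, 0.001, 2.625]
wrist_force: [-0.2, 0.9, 6.5]
finger_gap: 0.074
gripper_force: 81.3
```

Call:
arm_command --motion '[{"tx":0,"ty":0,"tz":0.001,"turn":0,"grip":-1},{"tx":0,"ty":0,"tz":0.001,"turn":0,"grip":-1},{"tx":0,"ty":0,"tz":0,"turn":0,"grip":-1}]'

```text
time_s: 12.48
position: [0.5665, -0.1221, 0.0766]
tool_rot: [3.141, 0.001, 2.625]
wrist_force: [-0.3, 0.5, 6.5]
finger_gap: 0.078
gripper_force: 81.6
```

Call:
arm_command --motion '[{"tx":0,"ty":0,"tz":0.001,"turn":0,"grip":-1},{"tx":0,"ty":0,"tz":0.0005,"turn":0,"grip":-1},{"tx":0,"ty":0,"tz":0,"turn":0,"grip":-1}]'

```text
time_s: 12.85
position: [0.5665, -0.1221, 0.0753]
tool_rot: [3.141, 0.001, 2.625]
wrist_force: [-1.5, 0.4, 7.5]
finger_gap: 0.074
gripper_force: 81.8
```

```bash
python3 -c "
from h import *
s=read_state();print(s['position'],s['wrist_force'],s['torque'],s['tool_rot'],s['joint_positions'])"
```

```text
[ 0.56651751 -0.12210964  0.07529997] [-1.5267629   0.42390915  7.46686178] [0.1351266  0.25600074 0.00057146] [3.14129336e+00 1.43429608e-03 2.62480281e+00] [-3.10117145e-01  2.13556090e-01  1.49587273e+00 -1.41331383e-06
  1.43069864e+00 -1.36412364e+00]
```

Call:
arm_command --motion '[{"tx":0,"ty":0,"tz":0.0008,"turn":0.04,"grip":-1},{"tx":0,"ty":0,"tz":0,"turn":0.04,"grip":-1},{"tx":0,"ty":0,"tz":0,"turn":0.04,"grip":-1},{"tx":0,"ty":0,"tz":0,"turn":0.04,"grip":-1},{"tx":0,"ty":0,"tz":0,"turn":0,"grip":-1}]'

```text
time_s: 13.48
position: [0.5667, -0.122, 0.0745]
tool_rot: [3.141, 0.002, 2.465]
wrist_force: [-1.3, 0.7, 7.8]
finger_gap: 0.075
gripper_force: 82.0
```

```bash
cat > st.py <<'E'
from h import *
s=read_state();print(s['time_s'],s['position'].round(4),s['wrist_force'].round(2),s['torque'].round(3),s['tool_rot'].round(4))
E
python3 st.py
```

```text
13.475 [ 0.5667 -0.122   0.0745] [-1.28  0.74  7.78] [0.134 0.167 0.01 ] [3.1406e+00 1.6000e-03 2.4647e+00]
```

Call:
arm_command --motion '[{"tx":0,"ty":0,"tz":0,"turn":0.05,"grip":-1},{"tx":0,"ty":0,"tz":0,"turn":0.05,"grip":-1},{"tx":0,"ty":0,"tz":0,"turn":0.05,"grip":-1},{"tx":0,"ty":0,"tz":0,"turn":0.05,"grip":-1},{"tx":0,"ty":0,"tz":0,"turn":0,"grip":-1}]'

```text
time_s: 14.1
position: [0.5668, -0.1219, 0.0745]
tool_rot: [3.14, 0.001, 2.265]
wrist_force: [-0.8, 1.7, 7.3]
finger_gap: 0.07
gripper_force: 81.9
```

```bash
python3 st.py
```

```text
14.1 [ 0.5668 -0.1219  0.0745] [-0.78  1.69  7.32] [0.185 0.111 0.056] [3.1401e+00 1.4000e-03 2.2647e+00]
```

Call:
arm_command --motion '[{"tx":0,"ty":0,"tz":0,"turn":0.05,"grip":-1},{"tx":0,"ty":0,"tz":0,"turn":0.05,"grip":-1},{"tx":0,"ty":0,"tz":0,"turn":0.05,"grip":-1},{"tx":0,"ty":0,"tz":0,"turn":0.05,"grip":-1},{"tx":0,"ty":0,"tz":0,"turn":0,"grip":-1}]'

```text
time_s: 14.72
position: [0.567, -0.1218, 0.0746]
tool_rot: [3.139, 0.001, 2.065]
wrist_force: [-0.5, 1.2, 7.5]
finger_gap: 0.075
gripper_force: 81.9
```

```bash
python3 st.py
```

```text
14.725 [ 0.567  -0.1218  0.0746] [-0.52  1.19  7.55] [0.24  0.033 0.011] [3.1393e+00 1.2000e-03 2.0647e+00]
```

Call:
arm_command --motion '[{"tx":0,"ty":0,"tz":0,"turn":0.06,"grip":-1},{"tx":0,"ty":0,"tz":0,"turn":0.06,"grip":-1},{"tx":0,"ty":0,"tz":0,"turn":0.06,"grip":-1},{"tx":0,"ty":0,"tz":0,"turn":0.06,"grip":-1},{"tx":0,"ty":0,"tz":0,"turn":0.06,"grip":-1},{"tx":0,"ty":0,"tz":0,"turn":0,"grip":-1}]'

```text
time_s: 15.48
position: [0.5674, -0.1216, 0.0748]
tool_rot: [3.138, 0.0, 1.765]
wrist_force: [0.5, 1.2, 7.8]
finger_gap: 0.075
gripper_force: 81.9
```

```bash
python3 st.py
```

```text
15.475 [ 0.5674 -0.1216  0.0748] [0.49 1.2  7.82] [ 0.296 -0.122  0.017] [3.1382e+00 3.0000e-04 1.7648e+00]
```

Call:
arm_command --motion '[{"tx":0,"ty":0,"tz":0,"turn":0.02,"grip":-1},{"tx":0,"ty":0,"tz":0,"turn":0.02,"grip":-1},{"tx":0,"ty":0,"tz":0,"turn":0,"grip":-1}]'

```text
time_s: 15.85
position: [0.5672, -0.1217, 0.0747]
tool_rot: [3.139, 0.0, 1.725]
wrist_force: [0.2, 0.8, 7.6]
finger_gap: 0.071
gripper_force: 82.1
```

```bash
python3 st.py
```

```text
15.85 [ 0.5672 -0.1217  0.0747] [0.22 0.83 7.65] [ 0.326 -0.008  0.077] [3.1386e+00 2.0000e-04 1.7251e+00]
```

Now at 0.90 rad. I'll feel for the stop.

Call:
arm_command --motion '[{"tx":0,"ty":0,"tz":0,"turn":0.015,"grip":-1},{"tx":0,"ty":0,"tz":0,"turn":0.015,"grip":-1},{"tx":0,"ty":0,"tz":0,"turn":0,"grip":-1}]'

```text
time_s: 16.23
position: [0.567, -0.1218, 0.0747]
tool_rot: [3.139, 0.0, 1.695]
wrist_force: [-0.3, 1.3, 7.2]
finger_gap: 0.076
gripper_force: 82.4
```

```bash
python3 st.py
```

```text
16.225 [ 0.567  -0.1218  0.0747] [-0.32  1.33  7.23] [0.277 0.044 0.029] [3.1390e+00 2.0000e-04 1.6952e+00]
```

Call:
arm_command --motion '[{"tx":0,"ty":0,"tz":0,"turn":0.015,"grip":-1},{"tx":0,"ty":0,"tz":0,"turn":0,"grip":-1}]'

```text
time_s: 16.48
position: [0.567, -0.1218, 0.0747]
tool_rot: [3.139, 0.0, 1.68]
wrist_force: [-0.9, 1.0, 6.6]
finger_gap: 0.071
gripper_force: 82.7
```

```bash
python3 st.py
```

```text
16.475 [ 0.567  -0.1218  0.0747] [-0.87  1.03  6.6 ] [0.258 0.105 0.081] [3.1392e+00 2.0000e-04 1.6803e+00]
```

Call:
arm_command --motion '[{"tx":0,"ty":0,"tz":0,"turn":0.012,"grip":-1},{"tx":0,"ty":0,"tz":0,"turn":0,"grip":-1}]'

```text
time_s: 16.73
position: [0.5669, -0.1217, 0.0747]
tool_rot: [3.139, 0.0, 1.668]
wrist_force: [-0.3, 1.2, 7.9]
finger_gap: 0.072
gripper_force: 82.8
```

```bash
python3 st.py
```

```text
16.725 [ 0.5669 -0.1217  0.0747] [-0.3   1.19  7.87] [0.252 0.104 0.13 ] [3.1393e+00 1.0000e-04 1.6683e+00]
```

Call:
arm_command --motion '[{"tx":0,"ty":0,"tz":0,"turn":0.012,"grip":-1},{"tx":0,"ty":0,"tz":0,"turn":0,"grip":-1}]'

```text
time_s: 16.98
position: [0.5668, -0.1217, 0.0747]
tool_rot: [3.139, 0.0, 1.656]
wrist_force: [-0.6, 1.6, 8.2]
finger_gap: 0.074
gripper_force: 82.9
```

```bash
python3 st.py
```

```text
16.975 [ 0.5668 -0.1217  0.0747] [-0.62  1.56  8.17] [0.221 0.162 0.151] [3.1395 0.     1.6563]
```

The torque is building, so this is the stop. Backing off a hair and letting it rise into the notches.

Call:
arm_command --motion '[{"tx":0,"ty":0,"tz":0,"turn":-0.02,"grip":-1},{"tx":0,"ty":0,"tz":-0.0015,"turn":0,"grip":-1},{"tx":0,"ty":0,"tz":-0.0015,"turn":0,"grip":-1},{"tx":0,"ty":0,"tz":-0.0015,"turn":0,"grip":-1},{"tx":0,"ty":0,"tz":0,"turn":0,"grip":-1}]'

```text
time_s: 17.6
position: [0.5664, -0.1219, 0.0783]
tool_rot: [3.141, 0.0, 1.676]
wrist_force: [0.1, 1.2, 5.6]
finger_gap: 0.076
gripper_force: 80.9
```

```bash
python3 st.py
```

```text
17.6 [ 0.5664 -0.1219  0.0783] [0.15 1.18 5.62] [ 0.254 -0.062  0.084] [3.1408 0.     1.6759]
```

Call:
arm_command --motion '[{"tx":0,"ty":0,"tz":-0.001,"turn":0,"grip":-1},{"tx":0,"ty":0,"tz":-0.0007,"turn":0,"grip":-1},{"tx":0,"ty":0,"tz":0,"turn":0,"grip":-1}]'

```text
time_s: 17.98
position: [0.5661, -0.122, 0.0797]
tool_rot: [3.141, -0.0, 1.676]
wrist_force: [0.7, 1.0, 4.9]
finger_gap: 0.073
gripper_force: 80.8
```

```bash
python3 st.py
```

```text
17.975 [ 0.5661 -0.122   0.0797] [0.68 1.04 4.95] [ 0.22  -0.031  0.092] [ 3.1415e+00 -1.0000e-04  1.6758e+00]
```

Call:
arm_command --motion '[{"tx":0,"ty":0,"tz":-0.0007,"turn":0,"grip":-1},{"tx":0,"ty":0,"tz":-0.0006,"turn":0,"grip":-1},{"tx":0,"ty":0,"tz":0,"turn":0,"grip":-1}]'

```text
time_s: 18.35
position: [0.566, -0.1219, 0.0809]
tool_rot: [-3.142, -0.0, 1.676]
wrist_force: [-0.5, 0.5, 4.5]
finger_gap: 0.074
gripper_force: 80.6
```

Call:
arm_command --motion '[{"tx":0,"ty":0,"tz":-0.0007,"turn":0,"grip":-1},{"tx":0,"ty":0,"tz":0,"turn":0,"grip":-1}]'

```text
time_s: 18.6
position: [0.5658, -0.1218, 0.0811]
tool_rot: [-3.141, -0.001, 1.676]
wrist_force: [1.4, 0.4, 1.7]
finger_gap: 0.077
gripper_force: 79.9
```

The rise stops at 23 mm and the force drops, so the lugs are on the ledge. Releasing.

Call:
arm_command --motion '[{"tx":0,"ty":0,"tz":0,"turn":0,"grip":-0.3},{"tx":0,"ty":0,"tz":0,"turn":0,"grip":-0.1},{"tx":0,"ty":0,"tz":0,"turn":0,"grip":0.1},{"tx":0,"ty":0,"tz":0,"turn":0,"grip":0.1},{"tx":0,"ty":0,"tz":-0.02,"turn":0,"grip":0.1},{"tx":0,"ty":0,"tz":-0.04,"turn":0,"grip":0.1},{"tx":0,"ty":0,"tz":-0.04,"turn":0,"grip":0.1},{"tx":-0.03,"ty":0,"tz":-0.02,"turn":0,"grip":0.1}]'

```text
time_s: 19.6
position: [0.5704, -0.1509, 0.2054]
tool_rot: [3.137, 0.002, 1.679]
wrist_force: [0.5, -1.0, -0.3]
finger_gap: 0.545
gripper_force: 0.0
```

Call:
arm_command --motion '[{"tx":-0.04,"ty":0,"tz":0,"turn":0,"grip":0.1},{"tx":0,"ty":0,"tz":0,"turn":0,"grip":0.1},{"tx":0,"ty":0,"tz":0,"turn":0,"grip":0.1}]'

```text
time_s: 19.98
position: [0.5731, -0.1913, 0.2012]
tool_rot: [-3.141, -0.001, 1.675]
wrist_force: [-1.2, 0.1, 0.0]
finger_gap: 0.55
gripper_force: 0.0
```

```bash
python3 - <<'E'
from ring import *
s=read_state();im=save("wrist","w5.png")
print(s["time_s"],s["position"],s["tool_rot"],s["wrist_force"])
for z in (.097,.105):print(blob(im,(100,90,50),(130,255,255),z,s))
E
```

```text
19.975 [ 0.57313262 -0.19125519  0.20123118] [-3.14085960e+00 -1.09026180e-03  1.67546223e+00] [-1.18368101  0.06082817  0.03662464]
(array([ 317,   74,   16,   66, 1034], dtype=int32), array([324.62862669, 106.12862669]), ((565.8453369140625, -123.68380737304688), (10.896500587463379, 45.54349899291992), 6.333058834075928))
(array([ 317,   74,   16,   66, 1034], dtype=int32), array([324.62862669, 106.12862669]), ((565.849609375, -123.74156188964844), (10.571599006652832, 44.18543243408203), 6.333192825317383))
```

View pics/w5.png

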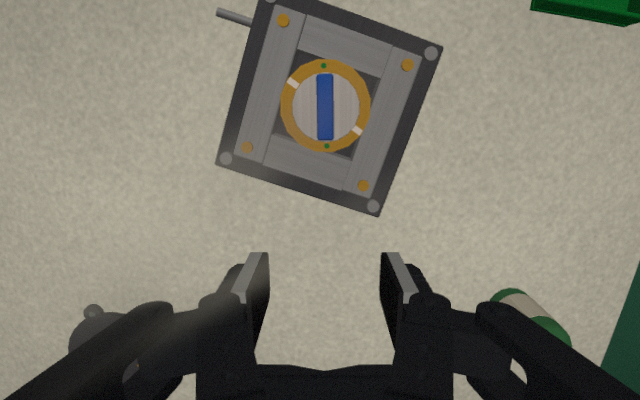

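The plug stands upright and centred in the ring. The bar at (324,106) lies in line with the green dots at (323,66) and (326,146), and the gripper is clear.

```bash
python3 -c "
from plant import *
print(hand_in())"
```

```text
the job is handed in; nothing more can be done
None
```

I locked the blue plug into the bayonet socket and handed the job in at about 20 s. I judged it locked from the force drop at 23 mm depth and a last picture showing the bar in line with the green dots; the hand-in returned no verdict.

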